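# Lock and cap the shoe cabinet's anti-tip anchor

## Task

Secure the anti-tip anchor on top of the shoe cabinet: first turn its red locking knob clockwise until it clicks past its detent and stays locked, then fetch the blue snap cap and press it, mouth down, onto the steel stud until it clicks, and keep pressing until its rim sits flat on the white plate. Finish while still holding the cap pressed firmly down; do not let go of it or ease off, and leave the other things on the cabinet where they are.

Things in the scene. Friction and masses are not known exactly. Their poses are not given: they have to be found in the camera images.
- anchor: white plastic anchor plate lying fixed on the cabinet top, 74 mm (its x) by 190 mm (its y), 10 mm thick, origin at the centre of its underside, z up; a dark steel tongue sticks out flat at its +x side below the knob's end. The red knob's axis is at its y = -55 mm, the steel stud at its y = +55 mm
- lock_knob (a joint): turn of the red knob in rad, growing clockwise seen from above; 0 = unlocked (start), hard stop at 1.42. A detent spring with friction resists with up to about 0.14 N m and turns it back if let go before the crest at 0.8 rad; from about 0.9 rad the knob snaps on by itself to the stop (locked) and stays there
- lock_knob_grip (a point): on the red knob's axis at gripping height, 47 mm above the cabinet top; it turns with the knob. The grip is an upright bar 42 mm long (this point's x axis), 14 mm thick (its y axis), from 24 mm to 54 mm above the cabinet top, on a red disc of 22 mm radius (top at 24 mm) and a grey foot of 34 mm radius (top at 16 mm). At knob value 0 the bar lies along the plate's x axis
- stud_seat (a point): foot of the steel stud, on its axis, on the plate's top face (10 mm above the cabinet top), z up; the cap's rim must end here. The stud is 14 mm in diameter and 20 mm tall, its top 4 mm tapered to 8 mm diameter, with four sprung brass balls round it at 9.5 mm above the seat, which reach out to 10 mm from the axis
- cap: blue plastic snap cap standing mouth down, 36 mm outside diameter (sixteen flats), 31 mm tall, about 30 g; origin at the centre of its mouth rim, z up through its closed top. Bore 23 mm, with a rounded lip of 16 mm bore in its lowest 5 mm that must pass the stud's balls
- cap_top (a point): centre of the blue cap's flat top, 31 mm above its rim. Pressing on: the lip meets the stud's balls when the rim is about 11 mm above the seat, pushing on takes about 10 N, the force drops suddenly (click) with the rim about 6.5 mm above the seat, then about 6 mm of easy travel remain until the rim is on the seat
- doorstop: small grey silicone doorstop, truncated cone 48 mm across and 30 mm tall, origin at the centre of its underside; leave alone
- polish_tin: round black shoe polish tin, 75 mm across, 23 mm tall, origin at the centre of its underside; leave alone
- shoe_horn: wooden shoe horn 296 mm long (its x axis), up to 42 mm wide, 10 mm high, lying flat, origin at its underside; leave alone
- shoe_brush: black plastic shoe brush lying bristles down, 180 mm (x) by 54 mm by 42 mm high, origin at the centre of its underside; leave alone
- key_bowl: brushed steel key bowl, 130 mm across, 50 mm tall, origin at the centre of its underside; leave alone
- shine_box: orange shoe sponge box with black lid, 100 mm (x) by 55 mm by 40 mm high, origin at the centre of its underside; leave alone
Mind the look-alikes: they are no part of the job. Leave any turquoise look-alike of the cap alone.

How it is judged:
By the outcome, as a careful person would: the job done as asked, in the order asked, and still so for the second after the job is handed in, while the arm keeps its last pose, push and grip.
It also fails if it takes over 64 s, if anything falls off the work surface, if the arm or the gripper's body presses on something with over 40 N, if the wrist force passes 120 N, or if a joint passes its speed limit or range.

## Robot

A 6-joint arm with a two-finger parallel gripper is mounted at the origin on the work surface. World frame = base frame: x ahead of the robot, y to its left, z up, the work surface at z = 0. Lengths are in m, angles in rad, forces in N, time in s.
With the tool pointing down it reaches from about 0.35 to 0.875 m from the base axis. Payload 15.5 kg.
Tool frame: the origin (TCP) lies between the finger pads; the fingertips stand 14 mm ahead of it and the grasp point (between the pads) lies 5 mm behind it (ctrl.tip_reach is the distance from the TCP to the fingertips, in m); z points along the fingers, y is the direction in which the jaws open and shut (so a half turn about z gives the same grasp; the last joint's range is limited). The gripper opens to 85 mm and grips with 20 to 120 N. Pads are 22 mm wide; open, the fingers measure 114 mm over their backs; the gripper's body (76 mm by 85 mm) begins 54 mm behind the grasp point. The pads swing forward as they close: fully open they stand 13 mm farther back than shut.
Start: joints at [1.177, 0.494, 1.345, -0, 1.302, -0.096], TCP at [0.184, 0.597, 0.245] pointing down, gripper open.
Joint ranges: [-2.91, 2.91], [-0.82, 2.16], [0.22, 2.67], [-1.22, 4.37], [0.12, 2.79], [-3.08, 3.08]. Speed limits (rad/s): [1.89, 1.89, 2.57, 3.01, 3.01, 3.01].

## Interface

Orientations are given as a rotation vector (axis times angle).
In Python, from plant import ctrl gives the robot as it stands.
- The arm moves only by the shell command python3 -m jog 'ROWS' [FORCE]. ROWS is text: rows parted by semicolons, each of 7 numbers parted by spaces: the shift along the tool's x, y, z in cm, then the turn, a rotation vector about the tool's x, y, z in degrees, then the finger opening in cm, from 0 to 8.54. In form: dx dy dz wx wy wz gripper; .... A call has 1 to 20 rows; each row is the pose to reach, as a shift and turn from the pose measured when the call began, along the tool's axes at that moment; what a row does not reach only later rows make up. A row lasts 1/8 s, in which the tool goes at most 62.5 mm and 10.7 degrees, less where a joint would pass 70% of its speed; a pose out of reach is approached as far as the arm can. A call with a gripper value outside its range is refused whole. The fingers move at their own pace and stop on an object; FORCE is the grip in N (left out, the last holds). Time passes only in rows, so rows that repeat a pose let the fingers close. It gives the time, the measured TCP pose, the force and the opening at its end, in the units of the state.
- ctrl.get_state(): the state, without advancing time (a new reading comes with each control period).
- ctrl.snapshot(name): name is "side" or "top" or "wrist"; returns the picture (400x640x3 uint8, red, green, blue); there is no depth.
- ctrl.camera_model(name): a dict with "fx", "fy", "cx", "cy" (pixels), "R" (3x3) and "t" (3): a world point X has camera coordinates R X + t; the wrist camera has in their place "mount" (4x4, takes a point from camera to tool coordinates, whose origin is the TCP and whose axes are the flange's). Camera axes: x right, y down, z forward; pixel columns grow to the right and rows downward; lengths in m; the calibration is good to about 2 mm. A picture is of the moment at which its call begins: read the wrist's pose just before it. camera_model takes no time and is no camera call.
- ctrl.job_done(): hands the job in, once; it reports no verdict.
Trained networks look in the newest picture that a camera, given by its name, has taken for a name from the list of things; names that differ only in an ending like _2 or _b are one class to them, and where a whole thing is asked for, a point or a joint stands for the part that bears it (a point fixed in the world has none). Each returns a list of dicts, best first, with "confidence" (0 to 1); they miss things now and then, are a little off and sometimes report something else, mostly with a low value. They report only what shows in the picture. A call takes as long as a camera call. They do not tell look-alikes from the thing itself.
- ctrl.boxes_of(camera, label): "xyz" ([x, y, z] in m, in world coordinates, good to about 4 mm: the middle of the surface that is visible of it).
The state is a dict: "time_s": time; "joint_positions": joint angles; "joint_velocities": joint speeds; "tau": joint torques, N m; "position": TCP position; "tool_rot": TCP orientation; "contact_force": force on the tool from outside, world axes, zero at the start; "moment": the same for the moment, N m; "opening": finger opening in m.
Only numpy, scipy, OpenCV 4.12 (cv2) and the standard library are available. Lean on these libraries where they do the work, as an engineer would, in place of code of your own. Each camera call takes 0.05 s, during which the arm holds its last target. There are 200 camera calls.

## Working session

There is one attempt and no reset: what is moved stays moved. The work goes in short steps, Python scripts to look and compute and a shell command to move; the robot and the scene stay as the last step left them, time stands still between calls to the robot, and variables do not carry over. Pictures are saved under pics/ and viewed, about 8 in all and at most 12, crops included, and the job is handed in when it is done.

```bash
mkdir -p pics; cat > h.py <<'E'
import numpy as np, cv2
from scipy.spatial.transform import Rotation as R
from plant import ctrl
def cam(n):
    m=ctrl.camera_model(n); 
    if 'mount' in m:
        s=ctrl.get_state(); T=np.eye(4);T[:3,:3]=R.from_rotvec(s['tool_rot']).as_matrix();T[:3,3]=s['position']
        I=np.linalg.inv(T@np.array(m['mount'])); m['R']=I[:3,:3]; m['t']=I[:3,3]
    return m
def proj(m,X):
    c=np.array(m['R'])@X+np.array(m['t']); return m['fx']*c[0]/c[2]+m['cx'],m['fy']*c[1]/c[2]+m['cy']
def ray(m,u,v,z):
    Rm=np.array(m['R']);o=-Rm.T@np.array(m['t']);d=Rm.T@np.array([(u-m['cx'])/m['fx'],(v-m['cy'])/m['fy'],1]);return o+d*(z-o[2])/d[2]
def snap(n,f,crop=None,k=1):
    m=cam(n);im=ctrl.snapshot(n)
    o=im if crop is None else im[crop[1]:crop[3],crop[0]:crop[2]]
    cv2.imwrite('pics/'+f,cv2.cvtColor(cv2.resize(o,None,fx=k,fy=k,interpolation=cv2.INTER_CUBIC),cv2.COLOR_RGB2BGR));return m,im
def totool(X):
    s=ctrl.get_state(); return R.from_rotvec(s['tool_rot']).inv().apply(np.array(X)-s['position'])*100
E
python3 - <<'E'
from h import *
s=ctrl.get_state();print(s['position'],s['tool_rot'],s['contact_force'],R.from_rotvec(s['tool_rot']).as_matrix().round(3))
print(ctrl.tip_reach)
for n in('top','side'):
    m,im=snap(n,n+'0.png')
    for l in ('anchor','lock_knob_grip','cap','cap_top','doorstop','polish_tin','shine_box','key_bowl','shoe_brush','shoe_horn'):
        for d in ctrl.boxes_of(n,l)[:4]: print(n,l,np.round(d['xyz'],3),round(d['confidence'],2),np.round(proj(m,np.array(d['xyz']))))
E
```

```text
[0.18384753 0.59696882 0.24468655] [-4.67560377e-01 -3.10630929e+00  1.94605997e-03] [-0.08053103 -0.58165256 -0.72609642] [[-0.956  0.294 -0.   ]
 [ 0.294  0.956 -0.001]
 [ 0.    -0.001 -1.   ]]
0.014
top anchor [ 0.562 -0.181  0.012] 0.9 [359. 197.]
top lock_knob_grip [ 0.555 -0.215  0.027] 0.7 [370. 199.]
top lock_knob_grip [ 0.56  -0.178  0.013] 0.36 [358. 198.]
top cap [0.467 0.121 0.032] 0.57 [263. 225.]
top cap_top [0.415 0.06  0.037] 0.55 [282. 242.]
top cap_top [0.469 0.124 0.03 ] 0.43 [262. 225.]
top doorstop [0.462 0.262 0.031] 0.76 [218. 226.]
top polish_tin [0.632 0.155 0.024] 0.69 [254. 174.]
top shine_box [ 0.388 -0.401  0.04 ] 0.89 [430. 252.]
top key_bowl [ 0.592 -0.417  0.042] 0.74 [434. 187.]
top key_bowl [0.727 0.362 0.02 ] 0.6 [191. 145.]
top shoe_brush [ 0.593 -0.417  0.041] 0.83 [434. 187.]
top shoe_horn [ 0.689 -0.058  0.001] 0.86 [321. 159.]
side anchor [ 0.562 -0.175  0.01 ] 0.74 [304. 187.]
side lock_knob_grip [ 0.557 -0.206  0.034] 0.63 [307. 175.]
side cap [0.471 0.134 0.026] 0.78 [334. 250.]
side cap [ 0.391 -0.387  0.027] 0.2 [361. 153.]
side cap_top [0.471 0.139 0.027] 0.77 [334. 251.]
side cap_top [0.417 0.069 0.025] 0.57 [358. 234.]
side cap_top [ 0.391 -0.391  0.031] 0.56 [361. 152.]
side doorstop [0.466 0.28  0.021] 0.97 [335. 301.]
side doorstop [0.729 0.336 0.026] 0.3 [184. 315.]
side polish_tin [0.635 0.166 0.022] 0.93 [256. 258.]
side shine_box [ 0.392 -0.387  0.027] 0.95 [361. 153.]
side key_bowl [0.729 0.336 0.026] 0.77 [184. 315.]
side key_bowl [ 0.595 -0.399  0.035] 0.72 [300. 148.]
side shoe_brush [ 0.592 -0.402  0.035] 0.97 [301. 148.]
side shoe_horn [ 0.7   -0.057  0.008] 0.62 [248. 207.]
side shoe_horn [0.634 0.165 0.024] 0.45 [256. 257.]
```

View pics/top0.png

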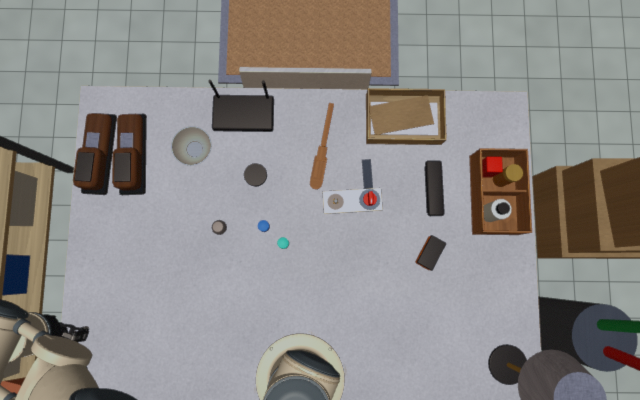

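View pics/side0.png

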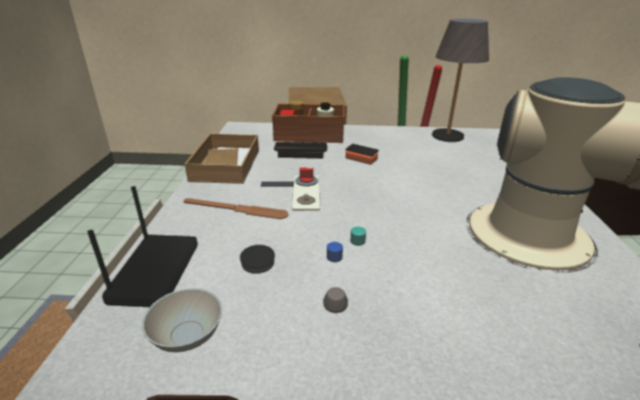

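Blue cap at top (263,226) / side (334,251). Its look-alikes are the turquoise cap at top (283,243) / side (358,236), the grey doorstop at top (218,227) and the red block in the tray at (493,165). I choose the blue one at about (0.469, 0.124). The anchor lies at (352,200) in the top view with its tongue toward +x, so its yaw is close to 0 and the stud is on its +y side. I'll check the cap with the wrist camera on the way to the knob.

```bash
python3 - <<'E'
from h import *
print(np.round(ctrl.camera_model('wrist')['mount'],3),ctrl.camera_model('wrist')['fx'])
print(totool([.45,.10,.25]),totool([.54,-.17,.25]))
E
```

```text
[[-0.    -0.961 -0.277  0.07 ]
 [ 1.    -0.     0.001  0.001]
 [-0.001 -0.277  0.961 -0.128]
 [ 0.     0.     0.     1.   ]] 294.37390757933787
[-40.06337936 -39.69600602  -0.47087654] [-56.6129439  -62.85009667  -0.47131016]
```

```bash
python3 -m jog '-40 -40 -0.5 0 0 17 8.5;-40 -40 -0.5 0 0 17 8.5;-40 -40 -0.5 0 0 17 8.5;-40 -40 -0.5 0 0 17 8.5;-40 -40 -0.5 0 0 17 8.5;-40 -40 -0.5 0 0 17 8.5;-40 -40 -0.5 0 0 17 8.5;-40 -40 -0.5 0 0 17 8.5;-40 -40 -0.5 0 0 17 8.5;-40 -40 -0.5 0 0 17 8.5;-40 -40 -0.5 0 0 17 8.5;-40 -40 -0.5 0 0 17 8.5'
python3 - <<'E'
from h import *
s=ctrl.get_state();print(s['position'],s['tool_rot'],s['joint_positions'],s['joint_velocities'])
m,im=snap('wrist','w1.png')
for l in('cap','cap_top','doorstop','anchor'):
  for d in ctrl.boxes_of('wrist',l)[:4]: print(l,np.round(d['xyz'],4),round(d['confidence'],2),np.round(proj(m,np.array(d['xyz']))))
print(totool([.54,-.17,.25]))
E
```

```text
time_s: 2.6
position: [0.4479, 0.0984, 0.2503]
tool_rot: [-0.919, -3.004, -0.0]
contact_force: [-0.3, 0.3, 0.7]
opening: 0.0849
[0.44788682 0.09836462 0.25026106] [-9.19140986e-01 -3.00375328e+00 -5.59960398e-05] [ 8.57287893e-02  2.54576385e-01  1.73031873e+00  1.82203587e-04
  1.15701652e+00 -8.91240898e-01] [ 0.00827692 -0.00124344 -0.0016938  -0.00135718  0.00029084 -0.00284825]
cap [0.4137 0.0626 0.0341] 0.98 [282. 169.]
cap [0.4709 0.1222 0.0309] 0.73 [350. 180.]
cap_top [0.4683 0.1268 0.0288] 0.76 [352. 175.]
cap_top [0.4168 0.0633 0.0329] 0.72 [284. 170.]
cap_top [ 0.3986 -0.3871  0.032 ] 0.2 [ 19. 336.]
doorstop [0.4625 0.2592 0.0281] 0.75 [447. 107.]
anchor [ 0.5564 -0.1005  0.0097] 0.92 [252. 308.]
[-22.60469458 -17.06606407   0.03135253]
```

View pics/w1.png

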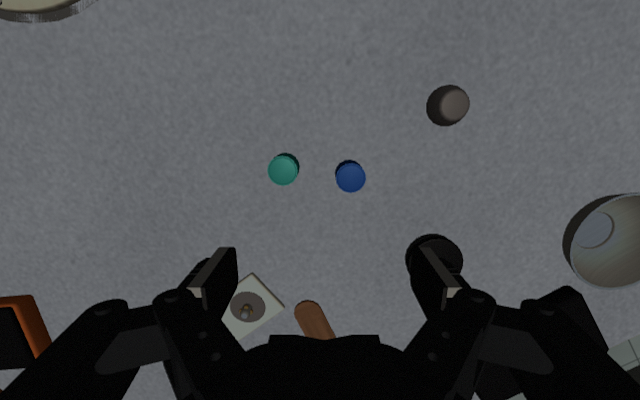

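The picture shows the blue cap at (350,178) and the turquoise one at (283,170), so my choice holds. The stud end of the anchor is at (248,308). Next I move above the anchor and square up to it.

```bash
python3 - <<'E'
from h import *
print(totool([.56,-.18,.25]))
E
```

```text
[-24.82173217 -16.77495524   0.03137221]
```

```bash
python3 -m jog '-25 -17 0 0 0 -34 8.5;-25 -17 0 0 0 -34 8.5;-25 -17 0 0 0 -34 8.5;-25 -17 0 0 0 -34 8.5;-25 -17 0 0 0 -34 8.5;-25 -17 0 0 0 -34 8.5;-25 -17 0 0 0 -34 8.5;-25 -17 0 0 0 -34 8.5'
python3 - <<'E'
from h import *
s=ctrl.get_state();print(s['tool_rot'],s['joint_positions'])
m,im=snap('wrist','w2.png')
for l in('lock_knob_grip','anchor'):
  for d in ctrl.boxes_of('wrist',l)[:4]: print(l,np.round(d['xyz'],4),round(d['confidence'],2),np.round(proj(m,np.array(d['xyz']))))
E
```

```text
time_s: 3.85
position: [0.5598, -0.1814, 0.2503]
tool_rot: [0.0, -3.141, -0.001]
contact_force: [0.5, 0.8, -0.4]
opening: 0.085
[ 4.82043638e-04 -3.14106604e+00 -8.71069092e-04] [-4.14928263e-01  4.37416348e-01  1.43153993e+00  3.08793683e-04
  1.27334180e+00 -1.98612213e+00]
lock_knob_grip [ 0.558  -0.2136  0.0333] 0.89 [296. 173.]
anchor [ 0.5611 -0.1767  0.0068] 0.76 [327. 172.]
```

View pics/w2.png

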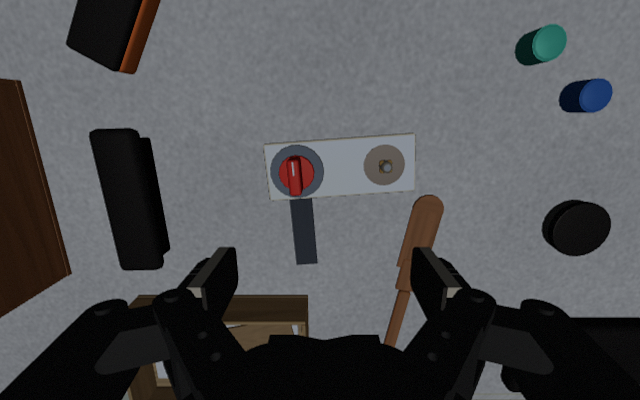

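The red bar is at (295,175) and the stud at (387,167). The plate's corners are about (264,144), (415,133), (415,189) and (271,200). I'll measure these numerically.

```bash
cat > meas.py <<'E'
from h import *
m=cam('wrist'); im=ctrl.snapshot('wrist')
hsv=cv2.cvtColor(im,cv2.COLOR_RGB2HSV)
red=(((hsv[...,0]<8)|(hsv[...,0]>172))&(hsv[...,1]>150)&(hsv[...,2]>60)).astype(np.uint8)
red[:, :240]=0;red[:,360:]=0
ys,xs=np.nonzero(red);print('red disc+bar px',xs.mean(),ys.mean(),len(xs))
g=cv2.cvtColor(im,cv2.COLOR_RGB2GRAY)
big=cv2.resize(im[120:280,240:440],None,fx=4,fy=4,interpolation=cv2.INTER_CUBIC)
cv2.imwrite('pics/w3.png',cv2.cvtColor(big,cv2.COLOR_RGB2BGR))
for n,u,v,z in [('c1',264,144,.01),('c2',415,133,.01),('c3',415,189,.01),('c4',271,200,.01)]: print(n,ray(m,u,v,z))
E
python3 meas.py
```

```text
red disc+bar px 296.3207331042383 174.1958762886598 873
c1 [ 0.52600572 -0.25473927  0.01      ]
c2 [ 0.5125966  -0.06897774  0.01      ]
c3 [ 0.58333054 -0.06284778  0.01      ]
c4 [ 0.59821897 -0.24962605  0.01      ]
```

View pics/w3.png

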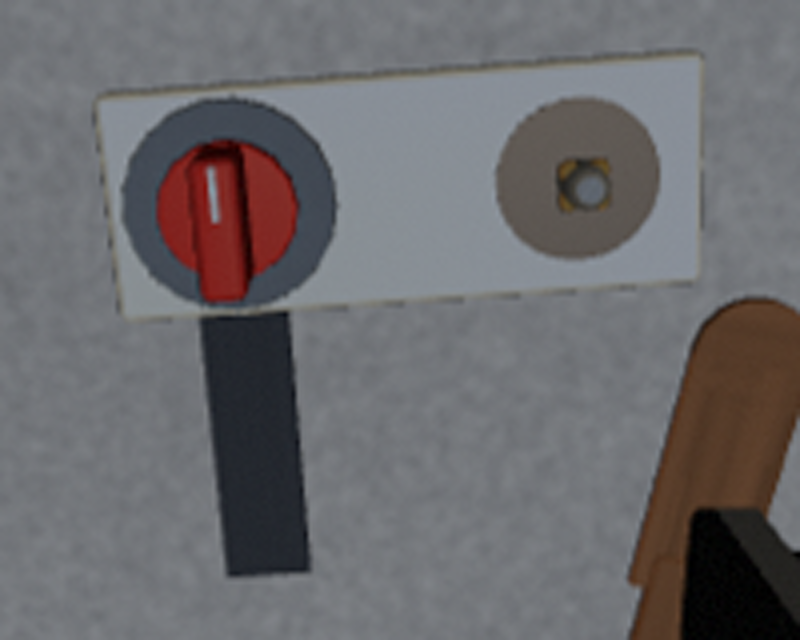

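```bash
python3 - <<'E'
from h import *
m=cam('wrist')
f=lambda x,y,z:ray(m,240+x/4-.375,120+y/4-.375,z)
C=[f(97,97,.01),f(702,55,.01),f(700,280,.01),f(123,318,.01)]
for c in C: print(c)
c0=sum(C)/4
yv=(C[1]-C[0]+C[2]-C[3])/2; xv=(C[3]-C[0]+C[2]-C[1])/2
print('centre',c0,np.linalg.norm(yv),np.linalg.norm(xv),'yaw y',np.degrees(np.arctan2(-yv[0],yv[1])),'yaw x',np.degrees(np.arctan2(xv[1],xv[0])))
print('foot',f(229,202,.016),'disc',f(228,210,.024),'stud base',f(578,178,.01),'stud top',f(592,187,.03),'bar top',f(219,227,.054))
u=yv/np.linalg.norm(yv);print('knob',c0-.055*u,'stud',c0+.055*u)
p=c0-.055*u;print(totool([p[0],p[1],.047]))
E
```

```text
[ 0.52590945 -0.25510093  0.01      ]
[ 0.51312824 -0.06899757  0.01      ]
[ 0.58424755 -0.06348172  0.01      ]
[ 0.59708989 -0.2506093   0.01      ]
centre [ 0.55509378 -0.15954738  0.01      ] 0.18705473851453155 0.07132560580907366 yaw y 3.927384580514996 yaw x 4.022808426675894
foot [ 0.55766452 -0.21453167  0.016     ] disc [ 0.55865457 -0.21416456  0.024     ] stud base [ 0.55107909 -0.10482446  0.01      ] stud top [ 0.55048867 -0.10462423  0.03      ] bar top [ 0.55771993 -0.21403008  0.054     ]
knob [ 0.55886085 -0.21441822  0.01      ] stud [ 0.55132671 -0.10467654  0.01      ]
[ 0.12588126 -3.25964776 20.35753522]
```

The corner, foot and disc measurements agree to about 1 mm: knob at (0.5585, -0.2143), stud at (0.551, -0.1047), yaw +4°. Now I go down onto the bar.

```bash
python3 -m jog '0.1 -3.3 8 0 0 -4 8.5;0.1 -3.3 8 0 0 -4 6;0.1 -3.3 14 0 0 -4 5;0.1 -3.3 18 0 0 -4 5;0.1 -3.3 20 0 0 -4 5;0.1 -3.3 20.7 0 0 -4 5;0.1 -3.3 20.7 0 0 -4 5;0.1 -3.3 20.7 0 0 -4 5' 60; python3 -m jog '0 0 0 0 0 0 1;0 0 0 0 0 0 1;0 0 0 0 0 0 1;0 0 0 0 0 0 1;0 0 0 0 0 0 1' 60
```

```text
time_s: 5.05
position: [0.5597, -0.215, 0.0447]
tool_rot: [-0.11, 3.138, -0.001]
contact_force: [0.3, 1.2, 0.4]
opening: 0.0502
time_s: 5.68
position: [0.5601, -0.2151, 0.0454]
tool_rot: [-0.111, 3.137, -0.002]
contact_force: [-1.5, 0.3, 8.9]
opening: 0.013
```

```bash
python3 -m jog '0 0 0 0 0 8 1;0 0 0 0 0 16 1;0 0 0 0 0 24 1;0 0 0 0 0 32 1;0.1 0 0 0 0 40 1;0.1 0 0 0 0 40 1'; python3 -c "
from h import *
s=ctrl.get_state();print(s['moment'],s['joint_positions'])"
```

```text
time_s: 6.42
position: [0.5597, -0.216, 0.0455]
tool_rot: [0.972, 2.983, -0.002]
contact_force: [2.2, -5.5, -5.9]
opening: 0.0128
[-0.96204132 -0.44455222  0.0086316 ] [-4.67584269e-01  7.05994300e-01  1.59353875e+00 -4.57345451e-04
  8.37382806e-01 -1.40806344e+00]
```

```bash
python3 -m jog '0 0 0 0 0 8 1;0 0 0 0 0 16 1;0 0 0 0 0 24 1;0 0 0 0 0 32 1;0 0 0 0 0 39 1;0 0 0 0 0 42 1;0 0 0 0 0 42 1'; python3 -c "
from h import *
s=ctrl.get_state();print(s['moment'],R.from_rotvec(s['tool_rot']).as_matrix().round(3))"
```

```text
time_s: 7.3
position: [0.559, -0.2165, 0.0455]
tool_rot: [1.977, 2.437, -0.001]
contact_force: [-4.6, -6.6, -1.0]
opening: 0.0128
[-1.05695437  0.80679504  0.63636559] [[-0.206  0.979  0.003]
 [ 0.979  0.206 -0.003]
 [-0.004  0.002 -1.   ]]
```

```bash
python3 -m jog '0 0 0 0 0 0 4;0 0 0 0 0 0 4;0 0 0 0 0 0 4;0 0 -4 0 0 0 4;0 0 -10 0 0 -8 4;0 0 -16 0 0 -18 6;0 0 -20 0 0 -28 8.5;0 0 -20 0 0 -38 8.5;0 0 -20 0 0 -48 8.5;0 0 -20 0 0 -58 8.5;0 0 -20 0 0 -68 8.5;0 0 -20 0 0 -78 8.5;0 0 -20 0 0 -78 8.5'
python3 - <<'E'
from h import *
m,im=snap('wrist','w4.png',(200,60,520,280),2)
print(proj(m,np.array([.5585,-.2143,.054])),totool([.4,.1,.25]),totool([.47,.124,.2]))
E
```

```text
time_s: 8.93
position: [0.5584, -0.2157, 0.2455]
tool_rot: [0.004, 3.139, -0.005]
contact_force: [-0.2, 0.2, -1.0]
opening: 0.0847
(np.float64(324.82899011429043), np.float64(179.04598405437608)) [16.02181986 31.48351846 -0.58965735] [ 9.04976614 33.93852967  4.42266615]
```

View pics/w4.png

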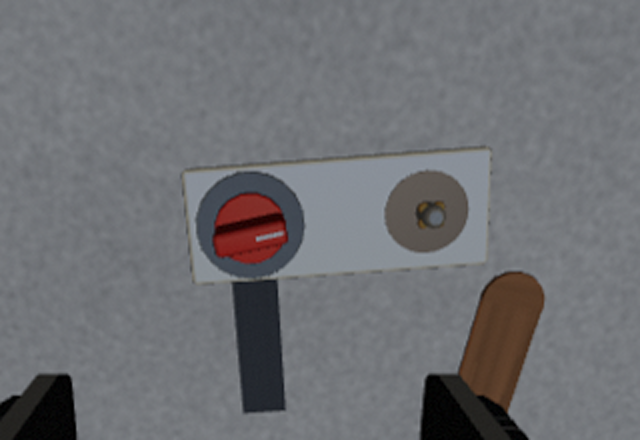

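The bar now lies across the plate, turned about 82°, so it has stayed locked (pixel (250,232) in the crop). The plate has not moved. Next is the cap.

```bash
python3 -m jog '9 34 0 0 0 0 8.5;9 34 0 0 0 0 8.5;9 34 0 0 0 0 8.5;9 34 0 0 0 0 8.5;9 34 2 0 0 0 8.5;9 34 4.5 0 0 0 8.5;9 34 4.5 0 0 0 8.5;9 34 4.5 0 0 0 8.5;9 34 4.5 0 0 0 8.5'
python3 - <<'E'
from h import *
s=ctrl.get_state();print(s['position'],s['joint_positions'])
m,im=snap('wrist','w5.png',(160,60,480,300),2)
hsv=cv2.cvtColor(im,cv2.COLOR_RGB2HSV)
b=((hsv[...,0]>105)&(hsv[...,0]<128)&(hsv[...,1]>130)).astype(np.uint8)
n,l,st,c=cv2.connectedComponentsWithStats(b)
for i in range(1,n):
    if st[i,4]>150: 
        print(st[i],c[i],ray(m,*c[i],.031))
        k=l==i; v=hsv[...,2][k]; print(np.percentile(v,[5,25,50,75,95]))
        t=k&(hsv[...,2]>np.percentile(v,60)*.85); ys,xs=np.nonzero(t); (cx,cy),r=cv2.minEnclosingCircle(np.c_[xs,ys].astype(np.float32)); print('top',cx,cy,r,ray(m,cx,cy,.031),np.linalg.norm(ray(m,cx+r,cy,.031)-ray(m,cx,cy,.031)),totool(ray(m,cx,cy,.02)))
for d in ctrl.boxes_of('wrist','cap_top')[:3]:print(d)
E
```

```text
time_s: 10.1
position: [0.4713, 0.1238, 0.1999]
tool_rot: [0.013, 3.137, -0.005]
contact_force: [-0.3, 0.0, 0.5]
opening: 0.085
[0.47134258 0.12381184 0.19993179] [ 0.13657863  0.35741947  1.73753062 -0.00402279  1.04282166 -1.42403412]
[ 307  161   34   37 1011] [323.5628091  179.36597428] [0.46706784 0.12396926 0.031     ]
[ 28.   97.  103.  107.5 112. ]
top 323.5967712402344 181.0 17.1484432220459 [0.46879343 0.12398995 0.031     ] 0.017711851036667947 [ 0.06846819  0.06697553 17.98536098]
{'xyz': [0.4162, 0.0654, 0.0352], 'confidence': 0.61}
{'xyz': [0.4706, 0.1266, 0.0296], 'confidence': 0.6}
{'xyz': [0.5508, -0.2022, 0.0229], 'confidence': 0.47}
```

View pics/w5.png

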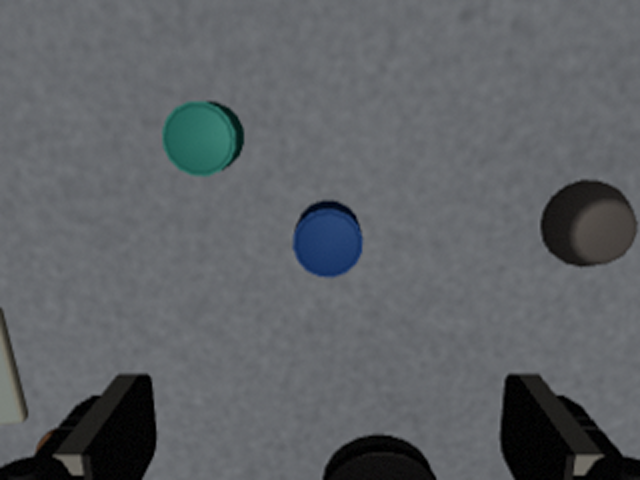

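The blue cap's top is centred at (324,181) in the full picture, radius 17.7 mm, which matches. That is (0.4688, 0.1240).

```bash
python3 -m jog '0.25 0 6 0 0 0 7;0.25 0 12 0 0 0 6;0.25 0 15 0 0 0 6;0.25 0 17 0 0 0 6;0.25 0 17.8 0 0 0 6;0.25 0 17.8 0 0 0 6;0.25 0 17.8 0 0 0 6;0.25 0 17.8 0 0 0 6' 80; python3 -m jog '0 0 0 0 0 0 3;0 0 0 0 0 0 3;0 0 0 0 0 0 3;0 0 0 0 0 0 3;0 0 0 0 0 0 3;0 0 0 0 0 0 3' 80
```

```text
time_s: 11.2
position: [0.4698, 0.1234, 0.0225]
tool_rot: [0.012, 3.136, -0.004]
contact_force: [0.3, 0.4, -0.8]
opening: 0.0599
time_s: 11.95
position: [0.47, 0.1235, 0.0233]
tool_rot: [0.012, 3.135, -0.004]
contact_force: [-3.5, -1.0, 18.1]
opening: 0.0337
```

```bash
python3 -m jog '0 0 -1 0 0 0 3;0 0 -4 0 0 0 3;0 0 -8 0 0 0 3;0 0 -8 0 0 0 3;0 0 -8 0 0 0 3;0 0 -8 0 0 0 3'
python3 - <<'E'
from h import *
m,im=snap('wrist','w6.png',(200,150,440,330),3)
hsv=cv2.cvtColor(im,cv2.COLOR_RGB2HSV)
b=((hsv[...,0]>105)&(hsv[...,0]<128)&(hsv[...,1]>130)).astype(np.uint8)
n,l,st,c=cv2.connectedComponentsWithStats(b)
for i in range(1,n):
    if st[i,4]>150: print(st[i],c[i])
s=ctrl.get_state();z=s['position'][2]
for o in(.0077,.0):print(o,proj(m,s['position']+[0,0,o]),proj(m,s['position']+[.018,0,o]),proj(m,s['position']+[-.018,0,o]))
print(totool([.551,-.1047,z]),s['position'],s['contact_force'])
E
```

```text
time_s: 12.7
position: [0.469, 0.1236, 0.1025]
tool_rot: [0.012, 3.137, -0.004]
contact_force: [-0.2, 1.4, 0.1]
opening: 0.0337
[ 287  213   75   90 5513] [323.8797388  258.75458008]
0.0077 (np.float64(322.1511816381282), np.float64(272.07626565997975)) (np.float64(322.5063797296578), np.float64(305.62506978472317)) (np.float64(321.7682925991721), np.float64(235.9120247032507))
0.0 (np.float64(322.2692811027067), np.float64(263.81480312602173)) (np.float64(322.60267433436957), np.float64(295.9711320336032)) (np.float64(321.9112912828057), np.float64(229.2860925793662))
[ -8.3761522  -22.76206681   0.10276022] [0.469024   0.1235721  0.10249422] [-0.79685896  0.46049161 -0.32491524]
```

View pics/w6.png

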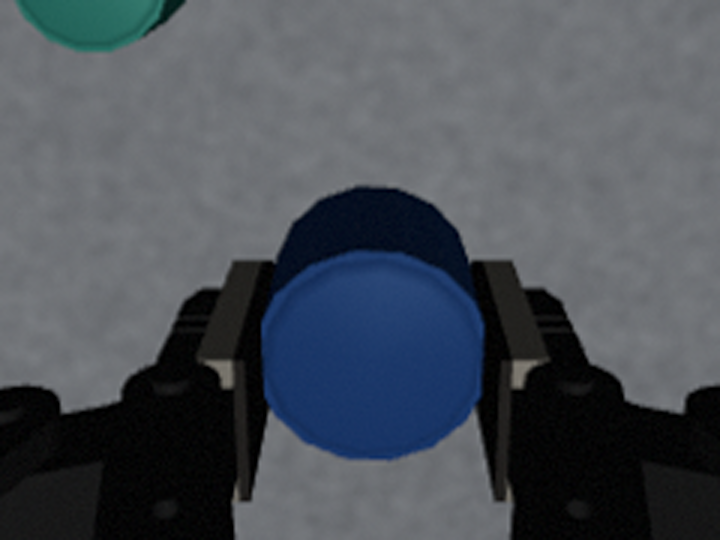

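The grip is good. Relative to the TCP, the camera shows the cap at -1.3 mm in x and +1.1 mm in y; the y part is camera bias, since the jaws centre the cap. I'll take a second, closer look at the stud just past it.

```bash
python3 -m jog '-13.3 -22.8 0 0 0 0 3;-13.3 -22.8 0 0 0 0 3;-13.3 -22.8 0 0 0 0 3;-13.3 -22.8 0 0 0 0 3;-13.3 -22.8 0 0 0 0 3;-13.3 -22.8 0 0 0 0 3;-13.3 -22.8 0 0 0 0 3;-13.3 -22.8 0 0 0 0 3'
python3 - <<'E'
from h import *
m,im=snap('wrist','w7.png',(200,60,440,240),3)
np.savez('m7.npz',**{k:np.array(v) for k,v in m.items()})
s=ctrl.get_state();print(s['position'],proj(m,np.array([.551,-.1047,.03])))
print(totool([.551,-.1047,.1]))
E
```

```text
time_s: 13.75
position: [0.5996, -0.1041, 0.1037]
tool_rot: [0.01, 3.138, -0.004]
contact_force: [-0.5, -0.1, 0.9]
opening: 0.0336
[ 0.59979994 -0.10428172  0.10381607] (np.float64(321.5639043036959), np.float64(146.01543697925547))
[ 4.88121857 -0.07249821  0.36077968]
```

View pics/w7.png

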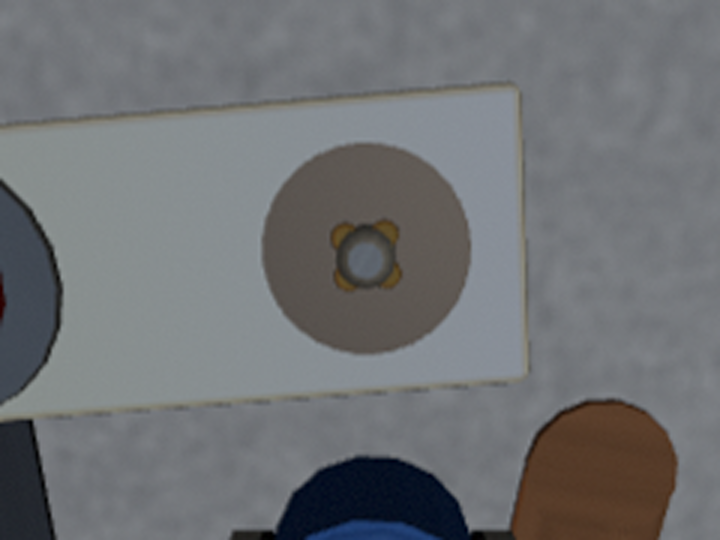

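The stud top is at (321.7,146.0), against a predicted (321.6,146.0), so the measurement is confirmed. I move over the stud and descend to just above it.

```bash
python3 -m jog '4.75 -0.18 0 0 0 0 3;4.75 -0.18 0 0 0 0 3;4.75 -0.18 2 0 0 0 3;4.75 -0.18 4 0 0 0 3;4.75 -0.18 4.5 0 0 0 3;4.75 -0.18 4.5 0 0 0 3;4.75 -0.18 4.5 0 0 0 3' 90
python3 - <<'E'
from h import *
s=ctrl.get_state();print(totool([.5523,-.1058,.0333]),s['contact_force'])
E
```

```text
time_s: 14.68
position: [0.553, -0.1059, 0.0593]
tool_rot: [0.01, 3.136, -0.005]
contact_force: [-0.0, -0.4, -0.4]
opening: 0.0339
[0.08141129 0.0191221  2.60141348] [-0.0050402  -0.36954341 -0.41071505]
```

Now descend to just above the balls (rim about 13 mm above the seat) and check the force.

```bash
python3 -m jog '0.08 0 0.4 0 0 0 3;0.08 0 0.7 0 0 0 3;0.08 0 1 0 0 0 3;0.08 0 1.3 0 0 0 3;0.08 0 1.3 0 0 0 3'; python3 -c "
from h import *
s=ctrl.get_state();print(s['moment'],totool([.5523,-.1058,.0333]))"
```

```text
time_s: 15.3
position: [0.5521, -0.1059, 0.046]
tool_rot: [0.01, 3.137, -0.004]
contact_force: [-0.4, 0.4, -0.2]
opening: 0.0335
[0.07197618 0.02761914 0.03436796] [-0.01419305  0.01464738  1.27275686]
```

The rim is about 13 mm above the seat with no force, so the stud is inside the bore. Pressing on.

```bash
for r in a; do python3 -m jog '0 0 0.2 0 0 0 3;0 0 0.3 0 0 0 3;0 0 0.3 0 0 0 3'; done; python3 -m jog '0 0 0.2 0 0 0 3;0 0 0.2 0 0 0 3'; python3 -m jog '0 0 0.2 0 0 0 3;0 0 0.2 0 0 0 3'
```

```text
time_s: 15.68
position: [0.5523, -0.1058, 0.0433]
tool_rot: [0.01, 3.136, -0.004]
contact_force: [-1.1, 1.6, 5.2]
opening: 0.0337
time_s: 15.92
position: [0.5522, -0.1058, 0.0414]
tool_rot: [0.01, 3.136, -0.004]
contact_force: [0.4, 0.9, 2.9]
opening: 0.0338
time_s: 16.18
position: [0.552, -0.1057, 0.0391]
tool_rot: [0.01, 3.137, -0.004]
contact_force: [0.2, 1.4, -6.3]
opening: 0.0336
```

The force dropped, even going negative, at about 6 mm. That matches the click. Continuing to the seat.

```bash
python3 -m jog '0 0 0.2 0 0 0 3;0 0 0.4 0 0 0 3;0 0 0.4 0 0 0 3'; python3 -m jog '0 0 0.15 0 0 0 3;0 0 0.15 0 0 0 3;0 0 0.15 0 0 0 3';python3 -m jog '0 0 0.1 0 0 0 3;0 0 0.1 0 0 0 3;0 0 0.1 0 0 0 3'
```

```text
time_s: 16.55
position: [0.5521, -0.1057, 0.035]
tool_rot: [0.01, 3.137, -0.004]
contact_force: [-0.2, 0.2, -0.8]
opening: 0.0338
time_s: 16.92
position: [0.5521, -0.1058, 0.0335]
tool_rot: [0.01, 3.137, -0.004]
contact_force: [-0.0, 0.1, 1.1]
opening: 0.0338
time_s: 17.3
position: [0.5522, -0.1058, 0.0334]
tool_rot: [0.01, 3.136, -0.004]
contact_force: [-5.0, 0.5, 19.0]
opening: 0.0337
```

The cap seated at TCP z = 0.0334, predicted 0.0333, with 19 N on the wrist. I'll press slightly firmer and check.

```bash
python3 -m jog '0 0 0.14 0 0 0 3;0 0 0.14 0 0 0 3;0 0 0.14 0 0 0 3;0 0 0.14 0 0 0 3'
python3 - <<'E'
from h import *
m,im=snap('wrist','w8.png',(140,100,500,340),2)
m,i2=snap('side','s8.png',(260,130,360,230),5)
a=cv2.imread('pics/w8.png');b=cv2.resize(cv2.imread('pics/s8.png'),(480,480))
cv2.imwrite('pics/f8.png',cv2.resize(np.hstack([a,b]),None,fx=.66,fy=.66))
s=ctrl.get_state();print(s['position'],s['contact_force'],s['opening'])
E
```

```text
time_s: 17.8
position: [0.5522, -0.1057, 0.0334]
tool_rot: [0.01, 3.135, -0.005]
contact_force: [-7.6, 1.6, 29.1]
opening: 0.0336
[ 0.55220438 -0.10576727  0.03333538] [-7.94521186  2.44439965 30.04023054] 0.033719215498588494
```

View pics/f8.png

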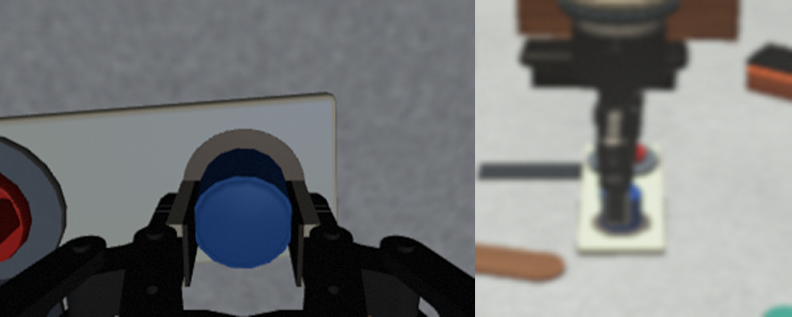

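The cap sits upright on its disc at (243,210) in the picture, held between the fingers, and the side view shows it flat on the plate. Handing in.

```bash
python3 -c "
from plant import ctrl
ctrl.job_done();s=ctrl.get_state();print(s['time_s'],s['position'],s['contact_force'])"
```

```text
the job is handed in; nothing more can be done
the job is handed in; nothing more can be done
```

The knob is locked and the blue cap is clicked onto the stud, still gripped and pressed down. I handed the job in at about 18 s of the 64 s allowed.

- **Knob:** I turned it about 82° clockwise to its stop. After I let go, the wrist picture showed the bar still across the plate, so it stayed locked. I did not look at it closely again after that.
- **Cap:** The force rose to about 5 N at the lip, less than the 10 N expected because readings came only between steps. It dropped with the rim about 6 mm above the seat, which I took as the click.
- **Seat:** The rim came down to the plate (tool height 33.4 mm, predicted 33.3 mm). The last reading was about 30 N pressing down. The final pictures show the cap upright and flat on the plate.
- **Other things:** The turquoise look-alike and the other objects were never touched. The wrist camera sat about 1 mm off in y, which I corrected before placing the cap.
- **Not checked:** I got no state reading after the hand-in, because the interface had already closed.

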